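Load a bearing block and lock the toe clamp with its knurled collar

TASK

Set the bearing block down flat in the nest of the clamping plate that matches its foot, and let go of it. Then grip the knurled collar on the plate's post and turn it, pressing lightly, until its hidden keyways drop over the cross pin, and push it fully home against its spring so that the red toe slides over the block's foot. Finish while still gripping the collar and holding it pushed home (it springs back if let go), and leave the other things on the bench where they are.

Things in the scene. Friction and masses are not known exactly. Their poses are not given: they have to be found in the camera images.
- block_mid (a point): Bright steel bearing block: foot 40 (its x) x 64 (its y) x 12 mm, on its middle a body 40 (x) x 34 (y) mm; 56 mm high in all, 26 mm bore along x, 0.28 to 0.56 kg. Stands on the bench in one of three places among castings. Point: its centre, 28 mm above its underside; z up. Same after a half turn. Grip it across x, 40 mm, where foot and body are flush.
- nest (a point): Centre of the floor of the oblong nest: a pocket 43 (its x) x 67 (its y) mm, 7 mm deep, 2 mm chamfers, so 1.5 mm free round the block's foot. z up; x, y along the plate's edges. The block's y goes along this y, either way round. The collar's post is 120 mm away along -y; a round nest, 49 mm, not for the block, is 190 mm away along -y.
- station: Fixed aluminium clamping plate, 110 (x) x 290 (y) x 20 mm, with two nests, the post with the collar, and a red toe clamp. Origin at the centre of its underside, z up.
- post (a point): Point on the post's axis at the plate's top, 20 mm above the bench; axes as nest. The 28 mm post has a 6 mm cross pin through it at an unknown angle, hidden by the collar, and on top a sprung plunger: it pushes the collar up with 4 N at first, 9 N fully home, and lifts it when it is let go.
- collar_mid (a point): Knurled dark steel collar (cap), 52 mm in diameter, 55 mm high, 0.19 to 0.26 kg, loose on the post. Point: on its axis, 27.5 mm above its lower rim. It is 41.5 mm above post while the collar rests on the pin, 30.5 mm when fully home on a hard stop. Inside are two opposed 11 mm keyways that cannot be seen; the collar's yaw tells nothing of them.
- collar_grip (a point): Best place to grip the collar, on its axis 15.5 mm above collar_mid, at its head; grip from above, any yaw. Turned clockwise seen from above it meets the pin after 23 to 109 degrees (the other way also works; it repeats each half turn). Passes within 6 degrees either side: it then sinks 1 mm alone, more if pushed. It stays at the angle where it is left.
- toe (a joint): Red toe, 18 mm wide, between post and oblong nest, driven by the plunger under the collar. 0: drawn back, clear of the nest; 0.016 m (collar home): slid along the plate's +y, over the block's foot. Underside 27.5 mm, top 35.5 mm above the bench; drawn back, it reaches from 59 to 81 mm from the post's axis.
- bushing: Bystander: brass flanged bushing, 48 mm flange, 40 mm high; origin at its underside.
- clevis: Bystander: steel clevis casting, 44 x 44 mm, 50 mm high, two cheeks; origin at its underside.
- scraper: Bystander: hand tool with a blue handle, lying beyond the plate.
- strip: Bystander: wooden strip 30 x 280 x 20 mm, lying on the bench.
- can: Bystander: yellow can, 64 mm in diameter, 110 mm high.
There are look-alikes about, which are no part of the job. What is shaped like the part that bears collar_mid but green or pink is not meant. What is shaped like the part that bears block_mid but orange or pink is not meant.

How it is judged:
On the way, in this order (a step that is already met when the one before it is completed fails the run):
1. the block sits flat in the oblong nest, let go, with the collar still up (x of block_mid in the frame of nest between -0.004 and 0.004 m and y of block_mid in the frame of nest between -0.004 and 0.004 m and z of block_mid in the frame of nest between 0.0255 and 0.0305 m and angle between the y axis of block_mid and the y axis of nest, either way round below 0.12 rad and angle between block_mid's own z axis and vertical below 0.06 rad and contact force between the fingers and block below 0.3 N and value of joint toe below 0.004 m), for 0.2 s.
2. the collar has dropped over the pin (4 mm or more) (z of collar_mid in the frame of post below 0.0375 m), for 0.1 s.
At the end, for the whole second after the job is handed in: Block flat in the oblong nest (4 mm sideways, 2.5 mm in height, 0.12 rad yaw, either way round), untouched; collar upright on the post within 2 mm of its stop, toe at least 12.5 mm out over the foot, fingers still holding the collar (2 N or more) (x of block_mid in the frame of nest between -0.004 and 0.004 m and y of block_mid in the frame of nest between -0.004 and 0.004 m and z of block_mid in the frame of nest between 0.0255 and 0.0305 m and angle between the y axis of block_mid and the y axis of nest, either way round below 0.12 rad and angle between block_mid's own z axis and vertical below 0.06 rad and z of collar_mid in the frame of post between 0.0275 and 0.0325 m and horizontal distance between collar_mid and post below 0.005 m and angle between collar_mid's own z axis and vertical below 0.09 rad and value of joint toe above 0.0125 m and contact force between the fingers and collar above 2 N and contact force between each of the arm, the fingers and block below 0.3 N); the arm keeps its last pose, push and grip.
It fails at once if another thing on the bench was shifted by more than 30 mm (distance of any of bushing, clevis, scraper, strip, can from where it was at the start of the episode above 0.03 m).
It fails at once if the collar was taken off the post (horizontal distance between collar_mid and post above 0.03 m).
It also fails if it takes over 64 s, if anything falls off the work surface, if the arm or the gripper's body presses on something with over 40 N, if the wrist force passes 120 N, or if a joint passes its speed limit or range.

ROBOT

A 6-joint arm with a two-finger parallel gripper is mounted at the origin on the work surface. World frame = base frame: x ahead of the robot, y to its left, z up, the work surface at z = 0. Lengths are in m, angles in rad, forces in N, time in s.
With the tool pointing down it reaches from about 0.225 to 0.875 m from the base axis. Payload 3.4 kg.
Tool frame: the origin (TCP) lies midway between the tips of the shut fingers; the grasp point (between the pads) lies 19 mm behind it (manip.grasp_offset is the distance from the TCP to the grasp point, in m); x points along the fingers, y is the direction in which the jaws open and shut, and the axes are right-handed (so a half turn about x gives the same grasp; the last joint's range is limited). The gripper opens to 85 mm and grips with 20 to 120 N. Pads are 22 mm wide; open, the fingers measure 114 mm over their backs; the gripper's body (76 mm by 85 mm) begins 54 mm behind the grasp point. The pads swing forward as they close: fully open they stand 13 mm farther back than shut.
Start: joints at [1.207, 0.276, 1.505, -0, 1.361, -0.121], TCP at [0.138, 0.558, 0.231] pointing down, gripper open.
Joint ranges: [-2.89, 2.89], [-0.75, 2.08], [0.22, 2.7], [-1.18, 4.32], [0.11, 2.71], [-2.7, 2.7]. Speed limits (rad/s): [2.57, 2.57, 3.14, 3.14, 3.14, 3.14].

INTERFACE

Orientations are given as a unit quaternion [w, x, y, z].
In Python, from rig import manip gives the robot as it stands.
- The arm moves only by the shell command python3 -m creep 'ROWS' [OPENING] [FORCE]. ROWS is a JSON object of lists of equal length, an entry for each row: "delta_pos": the shift along the tool's x, y, z in cm, a list of three; "dr": the turn, a rotation vector about the tool's x, y, z in rad, a list of three. In form: {"delta_pos": [[dx, dy, dz], ...], "dr": [[rx, ry, rz], ...]}. A call has 1 to 10 rows; each row is the pose to reach, as a shift and turn from the pose commanded when the call began, along the tool's axes at that moment; what a row does not reach only later rows make up. A row lasts 1/10 s, in which the tool goes at most 50 mm and 8.59 degrees, less where a joint would pass 70% of its speed; a pose out of reach is approached as far as the arm can. A call with a gripper value outside its range is refused whole. OPENING is the opening, from -1 (shut) to 1 (fully open), set as the call begins (- or left out, the last holds). The fingers move at their own pace and stop on an object; FORCE is the grip in N (left out, the last holds). Time passes only in rows, so rows that repeat a pose let the fingers close. It gives the time, the measured TCP pose, the force and the opening at its end, in the units of the state.
- manip.get_state(): the state, without advancing time (a new reading comes with each control period).
- manip.get_image(name): name is "scene" or "top"; returns a dict with "pixels" (400x640x3 uint8, blue, green, red), "depth" (400x640 float32, m along the optical axis (not along the pixel's ray), 0 where there is no reading), "intrinsics" (3x3 intrinsics, pixels), "rvec" (rotation vector, rad) and "tvec" (3), from world to camera coordinates, as OpenCV has them. Camera axes: x right, y down, z forward; pixel columns grow to the right and rows downward; lengths in m; the calibration is good to about 2 mm. A picture is of the moment at which its call begins.
- manip.sign_off(): hands the job in, once; it reports no verdict.
The state is a dict: "clock": time; "qpos": joint angles; "qd": joint speeds; "effort": joint torques, N m; "position": TCP position; "ee_rot": TCP orientation; "contact_force": force on the tool from outside, world axes, zero at the start; "moment": the same for the moment, N m; "width": finger opening in m.
Only numpy, scipy, OpenCV 4.12 (cv2) and the standard library are available. Lean on these libraries where they do the work, as an engineer would, in place of code of your own. Each camera call takes 0.05 s, during which the arm holds its last target. There are 200 camera calls.

## Working session

There is one attempt and no reset: what is moved stays moved. The work goes in short steps, Python scripts to look and compute and a shell command to move; the robot and the scene stay as the last step left them, time stands still between calls to the robot, and variables do not carry over. Pictures are saved under pics/ and viewed, about 8 in all and at most 12, crops included, and the job is handed in when it is done.

```bash
ls; mkdir -p pics; cat > h.py <<'E'
import numpy as np, cv2
from rig import manip
from scipy.spatial.transform import Rotation as R
def grab(name):
    im=manip.get_image(name); np.savez('%s.npz'%name,**{k:np.array(v) for k,v in im.items()}); return im
def load(name): return dict(np.load('%s.npz'%name))
def world(im,u,v,z=None):
    K=im['intrinsics'];Rm=cv2.Rodrigues(np.array(im['rvec'],float))[0];t=np.array(im['tvec'],float).reshape(3)
    u=np.asarray(u,float);v=np.asarray(v,float)
    ray=np.stack([(u-K[0,2])/K[0,0],(v-K[1,2])/K[1,1],np.ones_like(u)],-1)
    if z is None:
        d=im['depth'][np.round(v).astype(int),np.round(u).astype(int)]
        return (ray*d[...,None]-t)@Rm
    c=-Rm.T@t; r=ray@Rm
    return c+r*((z-c[2])/r[...,2])[...,None]
def proj(im,p):
    return cv2.projectPoints(np.array(p,float).reshape(-1,1,3),np.array(im['rvec'],float),np.array(im['tvec'],float),np.array(im['intrinsics'],float),None)[0][:,0]
E
python3 - <<'E'
from h import *
for n in('scene','top'):
    im=grab(n); cv2.imwrite('pics/%s0.png'%n,im['pixels']); 
    Rm=cv2.Rodrigues(np.array(im['rvec'],float))[0]; print(n,-Rm.T@np.array(im['tvec']).reshape(3),Rm[2],im['intrinsics'][0])
print(manip.get_state(), manip.grasp_offset)
E
```

```text
pics
scene [ 1.14026891 -0.07958422  0.89480622] [-0.57516715 -0.05444929 -0.8162218 ] [458.86148121   0.         323.03519129]
top [ 0.40541527 -0.11089376  0.95117415] [ 0.17986089 -0.02063914 -0.98347551] [383.83257334   0.         319.48919756]
{'clock': 0.1, 'qpos': array([ 1.20696695e+00,  2.76528502e-01,  1.50601015e+00,  1.76933875e-05,
        1.36071339e+00, -1.21041965e-01]), 'qd': array([-4.02481989e-04, -6.83496169e-04, -2.27046944e-03, -1.01370482e-03,
        1.47014415e-05,  1.09282329e-03]), 'effort': array([ 1.60989610e-03, -4.17700303e+01, -2.46403152e+01, -7.40991140e-05,
        5.61227920e-03, -3.70018222e-05]), 'position': array([0.13808699, 0.55768206, 0.23052663]), 'ee_rot': array([ 0.70175588,  0.08506086,  0.70204944, -0.08619697]), 'contact_force': array([-0.01894627, -0.09079568, -1.08316504]), 'moment': array([-0.01283995, -0.05368661,  0.01263017]), 'width': 0.08542654825865413} 0.0187
```

View pics/scene0.png

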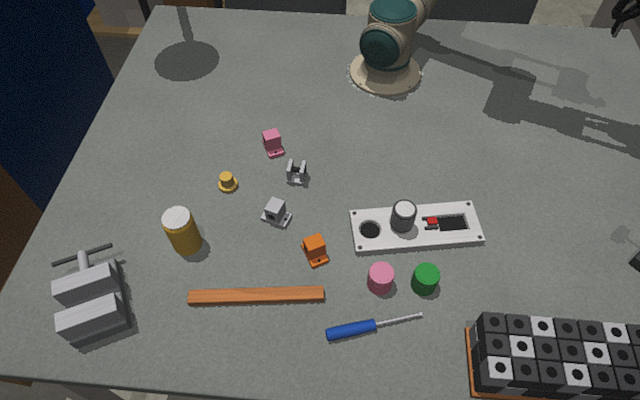

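View pics/top0.png

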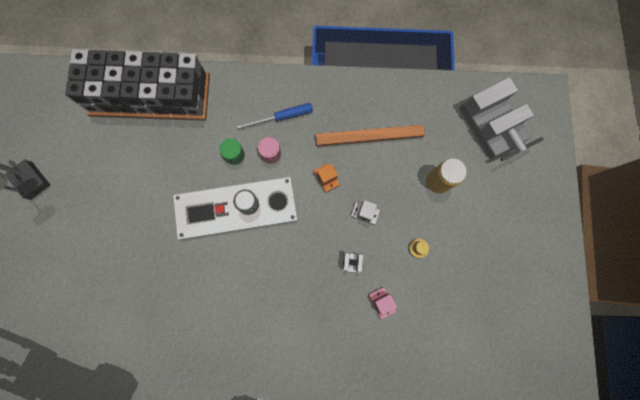

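Possible blocks: bright steel at scene (275,211) / top (366,211); the clevis with two cheeks at scene (297,172) / top (352,262); orange at scene (316,248); pink at scene (273,143). For the collar: the dark one on the post at scene (403,213) / top (245,202); pink at scene (381,277); green at scene (426,279). I choose the steel block and the collar on the post, and check both in one close crop.

```bash
python3 - <<'E'
from h import *
T=load('top');S=load('scene')
def crop(im,u,v,w,h,s):
    c=im['pixels'][v:v+h,u:u+w]; c=cv2.resize(c,None,fx=s,fy=s,interpolation=cv2.INTER_CUBIC)
    for k in range(0,w,5): cv2.line(c,(k*s,0),(k*s,8 if k%10 else 16),(0,255,255),1)
    for k in range(0,h,5): cv2.line(c,(0,k*s),(8 if k%10 else 16,k*s),(0,255,255),1)
    return c
a=np.hstack([crop(T,345,190,40,30,10),crop(S,255,190,40,30,10)])
b=np.hstack([crop(T,165,170,140,75,3)[:, :400],crop(S,345,195,140,60,3)[:, :400]][:1]+[cv2.copyMakeBorder(crop(S,345,195,133,60,3),0,45,0,1,cv2.BORDER_CONSTANT)])
cv2.imwrite('pics/c1.png',np.vstack([a,b]))
u,v=np.meshgrid(np.arange(640),np.arange(400))
for n,im,bw,st in(('top',T,(345,190,40,40),(165,170,140,75)),('scene',S,(255,190,40,45),(340,190,150,65))):
    P=world(im,u,v)
    def sub(b,z0,z1):
        q=P[b[1]:b[1]+b[3],b[0]:b[0]+b[2]].reshape(-1,3); return q[(q[:,2]>z0)&(q[:,2]<z1)]
    for lab,b,z0,z1 in(('blocktop',bw,.048,.064),('foot',bw,.007,.064),('plate',st,.015,.026),('collartop',st,.08,.1),('toe',st,.03,.04)):
        q=sub(b,z0,z1)
        if len(q)<4: print(n,lab,len(q));continue
        r=cv2.minAreaRect((q[:,:2]*1000).astype(np.float32)); print(n,lab,len(q),'c',np.round(r[0],1),'s',np.round(r[1],1),'a',round(r[2],1),'z',q[:,2].mean().round(4),'mean',(q.mean(0)*1000).round(1))
E
```

```text
top blocktop 243 c [ 552.6 -244.5] s [33.7 40.2] a 72.1 z 0.0551 mean [ 552.4 -244.3   55.1]
top foot 461 c [ 552.4 -244.7] s [63.5 40.8] a 71.3 z 0.0367 mean [ 551.1 -242.3   36.7]
top plate 3955 c [554.4  77.1] s [111.1 290.8] a 10.9 z 0.0193 mean [552.1  78.4  19.3]
top collartop 410 c [561.   42.4] s [50.8 51.3] a 50.8 z 0.0883 mean [560.4  41.5  88.3]
top toe 77 c [547.  69.] s [ 21.5 103.6] a 1.1 z 0.0347 mean [547.1 104.6  34.7]
scene blocktop 260 c [ 552.2 -244.3] s [34.8 42.8] a 73.2 z 0.0563 mean [ 554.7 -243.9   56.3]
scene foot 603 c [ 552.3 -244.5] s [64.6 43.2] a 71.2 z 0.0369 mean [ 559.5 -240.5   36.9]
scene plate 4120 c [553.5  77.1] s [114.4 291.2] a 10.9 z 0.0204 mean [560.1  77.5  20.4]
scene collartop 437 c [560.8  42.9] s [50.6 52.8] a 46.2 z 0.0893 mean [563.7  41.7  89.3]
scene toe 110 c [562.1  72.2] s [ 26.7 106.6] a 21.3 z 0.0361 mean [556.   94.   36.1]
```

View pics/c1.png

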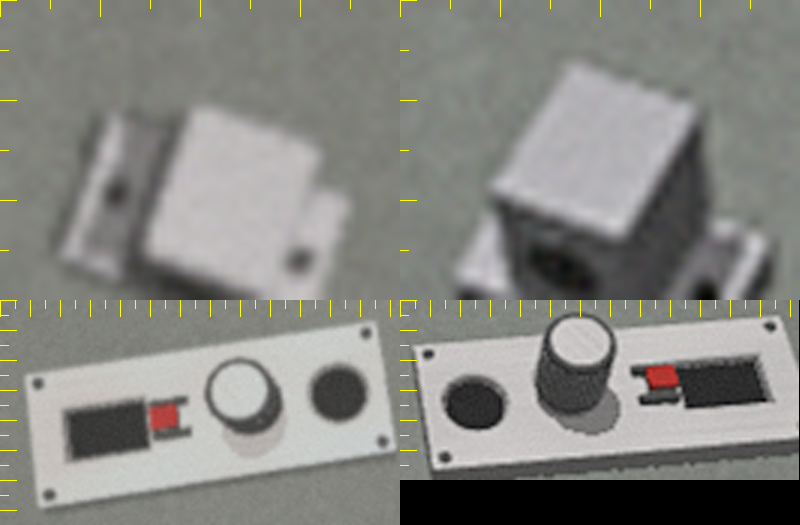

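The crop confirms the bright steel block, with a two-eared foot and a bore, at top (366,211). On the plate, the oblong nest is left of the red toe at top (201,213), and the dark collar is on the post at (245,202). The round nest is at the other end.

```bash
cat >> h.py <<'E'
def plan(p,yaw):
    """tool-down target: TCP p (m), jaw yaw (deg, mod 180) -> delta_pos cm, dr rad, in current tool axes"""
    s=manip.get_state(); q=s['ee_rot']; A=R.from_quat(np.r_[q[1:],q[0]]); M=A.as_matrix()
    best=None
    for y in(yaw,yaw+180):
        y=np.radians(y); x=np.array([0,0,-1.]); yy=np.array([np.cos(y),np.sin(y),0]); B=R.from_matrix(np.c_[x,yy,np.cross(x,yy)])
        dr=(A.inv()*B).as_rotvec()
        if best is None or np.linalg.norm(dr)<np.linalg.norm(best): best=dr
    d=M.T@(np.array(p)-s['position'])*100
    print('t',round(s['clock'],2),'pos',s['position'].round(4),'jawyaw',np.degrees(np.arctan2(M[1,1],M[0,1])).round(1),'tilt',np.degrees(np.arccos(-M[2,0])).round(2),'q',s['qpos'].round(2),'w',round(s['width'],4),'F',s['contact_force'].round(1),'M',s['moment'].round(2))
    print('  delta_pos cm',d.round(2),'dr',best.round(3)); return d,best
E
python3 - <<'E'
from h import *
ang=10.9; ex=np.array([np.cos(np.radians(ang)),np.sin(np.radians(ang))]); ey=np.array([-ex[1],ex[0]]); C=np.array([.554,.0771])
u,v=np.meshgrid(np.arange(640),np.arange(400))
for n in('top','scene'):
    im=load(n); g=im['pixels'].max(2); W=world(im,u.astype(float),v.astype(float),.02)[...,:2]-C
    a=W@ex;b=W@ey; m=(abs(a)<.045)&(b>.038)&(b<.135)&(g<110)
    P=np.c_[a[m],b[m]]*1000
    for lo,hi in((2,98),(1,99),(0,100)): print(n,len(P),'x',np.percentile(P[:,0],[lo,hi]).round(1),'y',np.percentile(P[:,1],[lo,hi]).round(1))
    m=(abs(a)<.045)&(b<-.07)&(b>-.13)&(g<110); print(n,'round',(np.c_[a[m],b[m]]*1000).mean(0).round(1))
    m=W*0
    Q=world(im,u,v); px=im['pixels'].astype(int); r=(px[...,2]>120)&(px[...,1]<80)&(abs(a)<.05)&(b>-.03)&(b<.06)
    q=Q[r]; q=q[q[:,2]>.03][:,:2]-C; print(n,'toe',np.percentile(q@ex*1000,[2,50,98]).round(1),np.percentile(q@ey*1000,[2,50,98]).round(1))
n=C+.085*ey; print('nest',n,'post',C-.035*ey)
plan([.5524,-.2445,.20],-18.6)
E
```

```text
top 435 x [-19.   18.8] y [ 45.4 113.5]
top 435 x [-19.5  19.2] y [ 41.4 114.1]
top 435 x [-44.1  19.8] y [ 38.4 134.4]
top round [  -0.3 -105.8]
top toe [-7.1  0.6  8.8] [24.7 33.  42.2]
scene 453 x [-18.6  20.9] y [ 41.3 114.1]
scene 453 x [-19.4  21.4] y [ 39.9 114.9]
scene 453 x [-45.   43.7] y [ 38.1 133.5]
scene round [   1.1 -107.3]
scene toe [-7.6  1.7  8.9] [23.8 32.9 44. ]
nest [0.53792689 0.16056649] post [0.56061834 0.04273145]
t 0.1 pos [0.1381 0.5577 0.2305] jawyaw 76.1 tilt 0.1 q [ 1.21  0.28  1.51  0.    1.36 -0.12] w 0.0854 F [-0.  -0.1 -1.1] M [-0.01 -0.05  0.01]
  delta_pos cm [  3.15 -67.9   59.5 ] dr [-1.489e+00 -1.000e-03  1.000e-03]
```

```bash
python3 -m creep '{"delta_pos":[[0,-1,0.9],[0,-4,3.5],[0,-7.5,6.5],[0,-11,9.6],[0,-14.5,12.7],[0,-18,15.8],[0,-21.5,18.9],[0,-25,22],[0,-28.5,25],[0,-32,28]],"dr":[[0.05,0,0],[0.15,0,0],[0.25,0,0],[0.35,0,0],[0.45,0,0],[0.55,0,0],[0.65,0,0],[0.75,0,0],[0.85,0,0],[0.95,0,0]]}' 1
python3 -c "
from h import *
plan([.5524,-.2445,.12],-18.6)"
```

```text
clock: 1.1
position: [0.3333, 0.1785, 0.2312]
ee_rot: [0.584, 0.398, 0.584, -0.398]
contact_force: [2.1, 0.5, -0.1]
width: 0.0853
t 1.1 pos [0.3333 0.1785 0.2312] jawyaw 21.4 tilt 0.02 q [ 0.31 -0.03  1.87  0.    1.3  -0.07] w 0.0853 F [ 2.1  0.5 -0.1] M [ 0.01 -0.01 -0.02]
  delta_pos cm [11.12  4.93 47.38] dr [ 0.699 -0.    -0.   ]
```

```bash
python3 -m creep '{"delta_pos":[[0,0.4,4],[0,0.9,8.5],[1,1.4,13],[2,1.9,18],[3,2.4,23],[4,2.9,28],[5,3.5,33],[6.5,4,38],[8,4.5,43],[9.5,4.93,47.38]],"dr":[[0.07,0,0],[0.14,0,0],[0.21,0,0],[0.28,0,0],[0.35,0,0],[0.42,0,0],[0.49,0,0],[0.56,0,0],[0.63,0,0],[0.7,0,0]]}' 1
python3 -m creep '{"delta_pos":[[0,0,0],[0,0,0]],"dr":[[0,0,0],[0,0,0]]}'
python3 - <<'E'
from h import *
plan([.5524,-.2445,.017],-18.6)
im=grab('top'); sc=grab('scene')
a=cv2.resize(im['pixels'][170:250,325:405],None,fx=5,fy=5,interpolation=cv2.INTER_CUBIC)
b=cv2.resize(sc['pixels'][130:230,235:335],None,fx=4,fy=4,interpolation=cv2.INTER_CUBIC)
cv2.imwrite('pics/c2.png',np.hstack([a,b]))
E
```

```text
clock: 2.1
position: [0.5516, -0.2385, 0.1374]
ee_rot: [0.412, 0.574, 0.413, -0.574]
contact_force: [-0.4, 0.2, 1.4]
width: 0.0852
clock: 2.3
position: [0.5504, -0.237, 0.1366]
ee_rot: [-0.412, -0.574, -0.414, 0.574]
contact_force: [0.2, 0.2, 0.8]
width: 0.0856
t 2.3 pos [ 0.5504 -0.237   0.1366] jawyaw -18.5 tilt 0.21 q [-0.52  0.38  1.6   0.    1.17 -0.2 ] w 0.0856 F [0.2 0.2 0.8] M [ 0.   -0.02 -0.01]
  delta_pos cm [11.96  0.47  0.66] dr [ 0.001 -0.001  0.003]
```

View pics/c2.png

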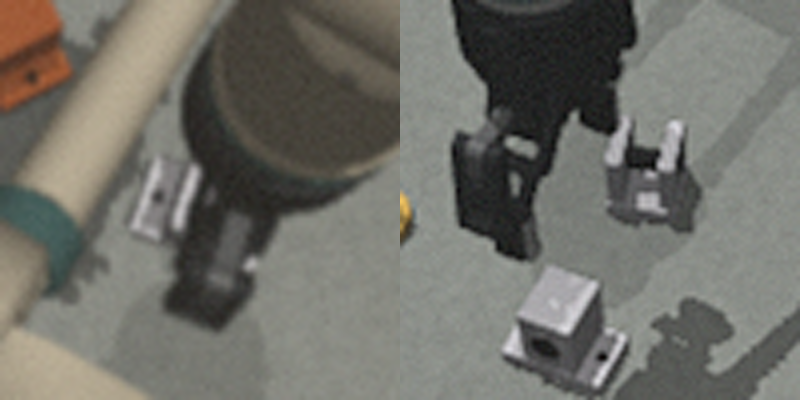

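The scene crop shows the open fingers straddling the line to the block, with the block's bore side facing the camera at about (545,345) in the crop. The clevis stands clear behind. Next I correct sideways and go down.

```bash
python3 -m creep '{"delta_pos":[[0.5,0.25,0.35],[1.5,0.47,0.66],[3,0.47,0.66],[4,0.47,0.66],[4,0.47,0.66],[4,0.47,0.66]],"dr":[[0,0,0.003],[0,0,0.003],[0,0,0.003],[0,0,0.003],[0,0,0.003],[0,0,0.003]]}' 1
python3 -c "
from h import *
plan([.5524,-.2445,.017],-18.6)"
```

```text
clock: 3.0
position: [0.5533, -0.244, 0.0982]
ee_rot: [0.414, 0.574, 0.413, -0.573]
contact_force: [-0.2, 0.3, 0.6]
width: 0.0851
t 3.0 pos [ 0.5533 -0.244   0.0982] jawyaw -18.4 tilt 0.15 q [-0.53  0.42  1.64  0.    1.08 -0.21] w 0.0851 F [-0.2  0.3  0.6] M [-0.03  0.02  0.01]
  delta_pos cm [ 8.12 -0.09  0.07] dr [ 0.003 -0.    -0.003]
```

```bash
python3 -m creep '{"delta_pos":[[1,-0.05,0.07],[2.2,-0.09,0.07],[3.5,-0.09,0.07],[5,-0.09,0.07],[6.3,-0.09,0.07],[7.3,-0.09,0.07],[7.9,-0.09,0.07],[8.1,-0.09,0.07],[8.1,-0.09,0.07]],"dr":[[0,0,-0.002],[0,0,-0.002],[0,0,-0.002],[0,0,-0.002],[0,0,-0.002],[0,0,-0.002],[0,0,-0.002],[0,0,-0.002],[0,0,-0.002]]}' 1
python3 -m creep '{"delta_pos":[[0,0,0],[0,0,0],[0,0,0],[0,0,0],[0,0,0],[0,0,0],[0,0,0],[0,0,0],[0,0,0],[0,0,0]],"dr":[[0,0,0],[0,0,0],[0,0,0],[0,0,0],[0,0,0],[0,0,0],[0,0,0],[0,0,0],[0,0,0],[0,0,0]]}' -1 40
python3 -c "
from h import *
plan([.5524,-.2445,.017],-18.6)"
```

```text
clock: 3.9
position: [0.5526, -0.2448, 0.0171]
ee_rot: [0.414, 0.574, 0.413, -0.573]
contact_force: [0.2, -0.2, -0.1]
width: 0.0853
clock: 4.9
position: [0.5531, -0.245, 0.0179]
ee_rot: [0.414, 0.574, 0.413, -0.573]
contact_force: [1.4, 0.4, 6.0]
width: 0.0395
t 4.9 pos [ 0.5531 -0.245   0.0179] jawyaw -18.5 tilt 0.14 q [-0.53  0.5   1.73  0.    0.91 -0.21] w 0.0395 F [1.4 0.4 6. ] M [ 0.05  0.09 -0.01]
  delta_pos cm [ 0.09 -0.08 -0.02] dr [ 0.003  0.    -0.002]
```

```bash
python3 -m creep '{"delta_pos":[[-0.5,0,0],[-1.5,0,0],[-3.5,0,0],[-6,0,0],[-8.5,0,0],[-11,0,0],[-13,0,0],[-13.5,0,0],[-13.5,0,0]],"dr":[[0,0,0],[0,0,0],[0,0,0],[0,0,0],[0,0,0],[0,0,0],[0,0,0],[0,0,0],[0,0,0]]}' -1 40
python3 -c "
from h import *
plan([.5379,.1606,.15],10.9)"
```

```text
clock: 5.8
position: [0.5523, -0.2446, 0.1526]
ee_rot: [0.414, 0.574, 0.413, -0.573]
contact_force: [-0.2, 0.7, -5.0]
width: 0.0398
t 5.8 pos [ 0.5523 -0.2446  0.1526] jawyaw -18.4 tilt 0.08 q [-0.53  0.37  1.57  0.    1.2  -0.21] w 0.0398 F [-0.2  0.7 -5. ] M [ 0.03  0.01 -0.03]
  delta_pos cm [  0.24 -14.19 -37.98] dr [-0.512  0.    -0.001]
```

```bash
python3 -m creep '{"delta_pos":[[0,-0.5,-1.3],[0,-1.7,-4.5],[0,-3.3,-9],[0,-5,-13.5],[0,-6.8,-18],[0,-8.5,-22.6],[0,-10.2,-27.2],[0,-11.9,-31.8],[0.1,-13.4,-35.8],[0.2,-14.19,-37.98]],"dr":[[-0.04,0,0],[-0.09,0,0],[-0.14,0,0],[-0.2,0,0],[-0.26,0,0],[-0.32,0,0],[-0.38,0,0],[-0.44,0,0],[-0.49,0,0],[-0.512,0,0]]}' -1 40
python3 -m creep '{"delta_pos":[[0,0,0],[0,0,0],[0,0,0],[0,0,0]],"dr":[[0,0,0],[0,0,0],[0,0,0],[0,0,0]]}' -1 40
python3 -c "
from h import *
plan([.5379,.1606,.06],10.9)"
```

```text
clock: 6.8
position: [0.5353, 0.1647, 0.1485]
ee_rot: [0.545, 0.448, 0.548, -0.449]
contact_force: [-0.2, -0.5, -5.1]
width: 0.0397
clock: 7.2
position: [0.5377, 0.1595, 0.1497]
ee_rot: [0.545, 0.45, 0.545, -0.451]
contact_force: [-0.8, -0.5, -5.2]
width: 0.0392
t 7.2 pos [0.5377 0.1595 0.1497] jawyaw 10.8 tilt 0.04 q [ 0.16  0.31  1.66 -0.    1.17 -0.02] w 0.0392 F [-0.8 -0.5 -5.2] M [ 0.02 -0.01 -0.  ]
  delta_pos cm [ 8.97  0.04 -0.11] dr [-0.001  0.001  0.   ]
```

```bash
python3 -m creep '{"delta_pos":[[0.5,0,-0.05],[2,0.04,-0.11],[4,0.04,-0.11],[6,0.04,-0.11],[8,0.04,-0.11],[9.3,0.04,-0.11],[9.8,0.04,-0.11],[9.8,0.04,-0.11],[9.8,0.04,-0.11]],"dr":[[0,0,0],[0,0,0],[0,0,0],[0,0,0],[0,0,0],[0,0,0],[0,0,0],[0,0,0],[0,0,0]]}' -1 40
python3 - <<'E'
from h import *
plan([.5379,.1606,.030],10.9)
T=grab('top');S=grab('scene')
a=cv2.resize(T['pixels'][185:245,165:245],None,fx=5,fy=5,interpolation=cv2.INTER_CUBIC)
b=cv2.resize(S['pixels'][190:250,405:485],None,fx=5,fy=5,interpolation=cv2.INTER_CUBIC)
cv2.imwrite('pics/c3.png',np.hstack([a,b]))
ang=10.9; ex=np.array([np.cos(np.radians(ang)),np.sin(np.radians(ang))]); ey=np.array([-ex[1],ex[0]]); N=np.array([.5379,.1606])
u,v=np.meshgrid(np.arange(640),np.arange(400))
for n,im in(('top',T),('scene',S)):
    P=world(im,u,v); w=P[...,:2]-N; a=w@ex;b=w@ey
    m=(abs(a)<.026)&(abs(b)<.04)&(P[...,2]>.025)&(P[...,2]<.053); q=np.c_[a[m],b[m],P[...,2][m]]*1000
    m2=(q[:,2]>38)&(abs(q[:,1])>19)
    print(n,len(q),'foot y',np.percentile(q[m2][:,1],[1,5,95,99]).round(1),'x',np.percentile(q[m2][:,0],[1,99]).round(1),'z',np.percentile(q[m2][:,2],[5,50,95]).round(1))
E
```

```text
clock: 8.1
position: [0.5391, 0.1616, 0.0529]
ee_rot: [0.546, 0.451, 0.544, -0.45]
contact_force: [0.5, -0.2, -4.3]
width: 0.0398
t 8.1 pos [0.5391 0.1616 0.0529] jawyaw 10.9 tilt 0.15 q [ 0.17  0.41  1.79 -0.    0.94 -0.02] w 0.0398 F [ 0.5 -0.2 -4.3] M [-0.02 -0.06  0.03]
  delta_pos cm [ 2.29 -0.14  0.08] dr [-0.001  0.    -0.003]
top 144 foot y [-31.4 -31.2 -19.8 -19.2] x [-19.5  19.7] z [41.4 45.9 48.7]
scene 213 foot y [-31.4 -30.8  28.1  32.2] x [-18.6  21.3] z [40.  47.1 50.2]
```

View pics/c3.png

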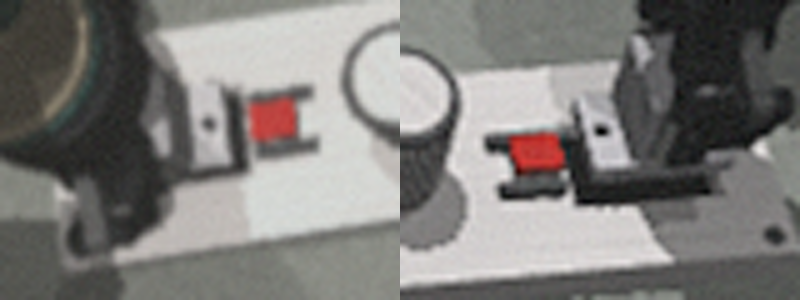

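The foot, at (210,125) in the left crop, is square over the oblong nest and just clear of the red toe at (272,118). The measured foot centre is within 1 mm of the nest estimate. I lower it with a small correction and watch the force.

```bash
python3 -m creep '{"delta_pos":[[0.3,-0.1,0.05],[0.8,-0.12,0.07],[1.1,-0.12,0.07],[1.3,-0.12,0.07],[1.3,-0.12,0.07],[1.3,-0.12,0.07]],"dr":[[0,0,0],[0,0,0],[0,0,0],[0,0,0],[0,0,0],[0,0,0]]}' -1 40
python3 -c "
from h import *
plan([.5379,.1606,.030],10.9)"
```

```text
clock: 8.8
position: [0.5373, 0.1607, 0.0391]
ee_rot: [0.545, 0.45, 0.545, -0.45]
contact_force: [-0.2, -0.5, -4.4]
width: 0.0397
t 8.8 pos [0.5373 0.1607 0.0391] jawyaw 10.9 tilt 0.05 q [ 0.17  0.43  1.8  -0.    0.91 -0.02] w 0.0397 F [-0.2 -0.5 -4.4] M [ 0.04 -0.04 -0.02]
  delta_pos cm [0.91 0.06 0.03] dr [-0.     0.    -0.001]
```

```bash
python3 -m creep '{"delta_pos":[[0.15,0.05,0],[0.3,0.05,0],[0.45,0.05,0],[0.6,0.05,0],[0.7,0.05,0],[0.8,0.05,0],[0.85,0.05,0],[0.85,0.05,0]],"dr":[[0,0,0],[0,0,0],[0,0,0],[0,0,0],[0,0,0],[0,0,0],[0,0,0],[0,0,0]]}' -1 40
python3 -c "
from h import *
plan([.5379,.1606,.030],10.9)"
```

```text
clock: 9.6
position: [0.5377, 0.1608, 0.0309]
ee_rot: [0.546, 0.45, 0.545, -0.45]
contact_force: [-0.2, -0.3, -1.7]
width: 0.0398
t 9.6 pos [0.5377 0.1608 0.0309] jawyaw 10.9 tilt 0.06 q [ 0.17  0.44  1.81 -0.    0.89 -0.02] w 0.0398 F [-0.2 -0.3 -1.7] M [-0.02  0.18 -0.04]
  delta_pos cm [0.09 0.01 0.02] dr [-0.     0.    -0.001]
```

```bash
python3 -m creep '{"delta_pos":[[0.05,0,0],[0.1,0,0],[0.1,0,0]],"dr":[[0,0,0],[0,0,0],[0,0,0]]}' -1 40
python3 - <<'E'
from h import *
plan([.5379,.1606,.030],10.9)
S=grab('scene')
ang=10.9; ex=np.array([np.cos(np.radians(ang)),np.sin(np.radians(ang))]); ey=np.array([-ex[1],ex[0]]); N=np.array([.5379,.1606])
u,v=np.meshgrid(np.arange(640),np.arange(400))
P=world(S,u,v); w=P[...,:2]-N; a=w@ex*1000;b=w@ey*1000;z=P[...,2]*1000
m=(abs(a)<16)&(b>-30)&(b<-20); print('foot top z',np.percentile(z[m],[5,50,95]).round(1))
m=(abs(a)<16)&(b<30)&(b>20); print('far foot top z',np.percentile(z[m],[5,50,95]).round(1))
m=(abs(a)>30)&(abs(a)<45)&(b<-20)&(b>-50); print('plate z',np.percentile(z[m],[5,50,95]).round(1))
E
```

```text
clock: 9.9
position: [0.5378, 0.1608, 0.0309]
ee_rot: [0.546, 0.451, 0.545, -0.45]
contact_force: [-2.6, -0.9, 6.3]
width: 0.0396
t 9.9 pos [0.5378 0.1608 0.0309] jawyaw 10.9 tilt 0.08 q [ 0.17  0.44  1.81 -0.    0.89 -0.02] w 0.0396 F [-2.6 -0.9  6.3] M [-0.18  0.7  -0.02]
  delta_pos cm [0.09 0.01 0.02] dr [-0.     0.    -0.001]
foot top z [ 24.9 315.6 435.5]
far foot top z [429.3 434.  435.9]
plate z [ 19.9 399.9 437.6]
```

It sits hard at TCP z 0.031, and the foot top reads about 25 mm, which is the seated height. I relieve the push, open and retreat.

```bash
python3 -m creep '{"delta_pos":[[-0.06,0,0],[-0.06,0,0],[-0.06,0,0],[-0.06,0,0],[-0.06,0,0],[-0.06,0,0],[-0.06,0,0],[-0.06,0,0]],"dr":[[0,0,0],[0,0,0],[0,0,0],[0,0,0],[0,0,0],[0,0,0],[0,0,0],[0,0,0]]}' 1 40
python3 -m creep '{"delta_pos":[[-0.5,0,0],[-1.5,0,0],[-3,0,0],[-5,0,0],[-8,0,0],[-11,0,0],[-13,0,0],[-14,0,0]],"dr":[[0,0,0],[0,0,0],[0,0,0],[0,0,0],[0,0,0],[0,0,0],[0,0,0],[0,0,0]]}' 1 40
python3 -c "
from h import *
plan([.5606,.0427,.171],10.9)"
```

```text
clock: 10.75
position: [0.5377, 0.1608, 0.0302]
ee_rot: [0.545, 0.45, 0.545, -0.45]
contact_force: [0.1, -0.4, 0.6]
width: 0.0853
clock: 11.55
position: [0.5388, 0.1611, 0.1735]
ee_rot: [0.547, 0.452, 0.544, -0.449]
contact_force: [-0.0, -0.2, -0.5]
width: 0.0854
t 11.55 pos [0.5388 0.1611 0.1735] jawyaw 10.9 tilt 0.34 q [ 0.17  0.29  1.63 -0.    1.21 -0.02] w 0.0854 F [-0.  -0.2 -0.5] M [-0.05 -0.01  0.01]
  delta_pos cm [ 0.25 -0.1  12.04] dr [-0.     0.001 -0.006]
```

```bash
python3 -m creep '{"delta_pos":[[0,0,1],[0,0,3],[0,0,6],[0,-0.05,9],[0,-0.1,11.2],[0.2,-0.1,12.04],[0.2,-0.1,12.04],[0.2,-0.1,12.04]],"dr":[[0,0,-0.003],[0,0,-0.006],[0,0,-0.006],[0,0,-0.006],[0,0,-0.006],[0,0,-0.006],[0,0,-0.006],[0,0,-0.006]]}' 1 40
python3 - <<'E'
from h import *
plan([.5606,.0427,.058],10.9)
T=grab('top');S=grab('scene')
a=cv2.resize(T['pixels'][185:245,165:245],None,fx=5,fy=5,interpolation=cv2.INTER_CUBIC)
b=cv2.resize(S['pixels'][190:250,405:485],None,fx=5,fy=5,interpolation=cv2.INTER_CUBIC)
cv2.imwrite('pics/c4.png',np.hstack([a,b]))
ang=10.9; ex=np.array([np.cos(np.radians(ang)),np.sin(np.radians(ang))]); ey=np.array([-ex[1],ex[0]]); N=np.array([.5379,.1606])
u,v=np.meshgrid(np.arange(640),np.arange(400))
for n,im in(('top',T),('scene',S)):
    P=world(im,u,v); w=P[...,:2]-N; a=w@ex;b=w@ey; z=P[...,2]
    m=(abs(a)<.035)&(abs(b)<.035)&(z>.055)&(z<.08)
    q=(np.c_[a,b].reshape(-1,2) if 0 else np.stack([a[m],b[m]],-1))*1000
    if len(q)>10:
        r=cv2.minAreaRect(q.astype(np.float32)); print(n,'top face',np.round(r[0],1),np.round(r[1],1),round(r[2],1),'z',np.median(z[m])*1000,len(q))
    for s in(-1,1):
        m=(abs(a)<.016)&(s*b>.02)&(s*b<.029)&(z<.07); print(n,'foot',s,m.sum(),np.median(z[m])*1000 if m.any() else None)
E
```

```text
clock: 12.35
position: [0.5588, 0.0429, 0.1676]
ee_rot: [0.543, 0.449, 0.547, -0.452]
contact_force: [-0.1, 0.1, -0.2]
width: 0.0852
t 12.35 pos [0.5588 0.0429 0.1676] jawyaw 10.9 tilt 0.38 q [-0.05  0.3   1.63 -0.    1.21 -0.24] w 0.0852 F [-0.1  0.1 -0.2] M [-0.01  0.01 -0.02]
  delta_pos cm [10.95  0.25  0.06] dr [-0.001 -0.001  0.007]
top top face [ 1.5 12.6] [15.4 40.6] 74.1 z 67.95708873008323 77
top foot -1 11 24.2225477900051
top foot 1 2 23.822272363402202
scene top face [-0.5 -0.4] [33.9 42.5] 89.4 z 68.89797926994723 315
scene foot -1 49 25.655990211532412
scene foot 1 14 26.365795621271637
```

View pics/c4.png

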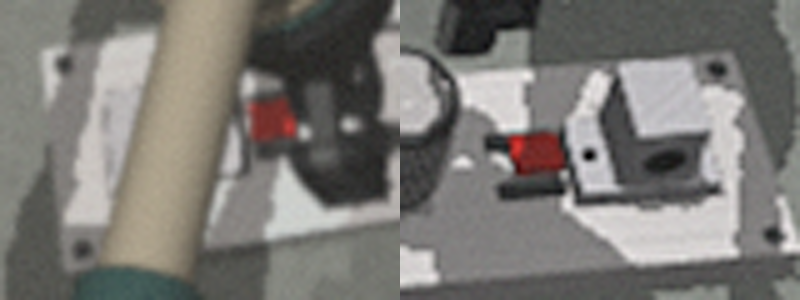

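The block sits flat in the nest: its top face, at about (665,95) in the right crop, is centred at (-0.5,-0.4) mm and 69 mm high, with the foot at 25–26 mm. The toe is drawn back. Now the collar.

```bash
python3 -m creep '{"delta_pos":[[0.5,0.2,0.06],[2,0.25,0.06],[4,0.25,0.06],[6,0.25,0.06],[8,0.25,0.06],[9.5,0.25,0.06],[10.5,0.25,0.06],[10.9,0.25,0.06],[10.9,0.25,0.06]],"dr":[[0,0,0.004],[0,0,0.006],[0,0,0.006],[0,0,0.006],[0,0,0.006],[0,0,0.006],[0,0,0.006],[0,0,0.006],[0,0,0.006]]}' 1 40
python3 -c "
from h import *
plan([.5608,.0426,.058],10.9)"
```

```text
clock: 13.35
position: [0.5613, 0.0425, 0.059]
ee_rot: [0.545, 0.45, 0.545, -0.45]
contact_force: [-0.2, 0.7, 0.3]
width: 0.0851
t 13.35 pos [0.5613 0.0425 0.059 ] jawyaw 10.9 tilt 0.03 q [-0.05  0.41  1.78 -0.    0.96 -0.24] w 0.0851 F [-0.2  0.7  0.3] M [ 0.    0.   -0.01]
  delta_pos cm [ 0.1  -0.05 -0.02] dr [ 0.  0. -0.]
```

```bash
python3 -m creep '{"delta_pos":[[0.05,-0.03,0],[0.05,-0.03,0],[0.05,-0.03,0],[0.05,-0.03,0],[0.05,-0.03,0],[0.05,-0.03,0],[0.05,-0.03,0],[0.05,-0.03,0]],"dr":[[0,0,0],[0,0,0],[0,0,0],[0,0,0],[0,0,0],[0,0,0],[0,0,0],[0,0,0]]}' -1 50
python3 -c "
from h import *
plan([.5608,.0426,.058],10.9)"
```

```text
clock: 14.15
position: [0.5618, 0.0421, 0.0597]
ee_rot: [0.546, 0.451, 0.544, -0.45]
contact_force: [-1.0, 0.7, 5.8]
width: 0.0507
t 14.15 pos [0.5618 0.0421 0.0597] jawyaw 10.9 tilt 0.16 q [-0.05  0.4   1.78 -0.    0.96 -0.24] w 0.0507 F [-1.   0.7  5.8] M [ 0.03  0.12 -0.04]
  delta_pos cm [ 0.17 -0.08 -0.07] dr [-0.     0.001 -0.003]
```

```bash
python3 -m creep '{"delta_pos":[[0.03,0,0],[0.05,0,0],[0.05,0,0],[0.05,0,0],[0.05,0,0],[0.05,0,0],[0.05,0,0],[0.05,0,0],[0.05,0,0],[0.05,0,0]],"dr":[[0.03,0,0],[0.07,0,0],[0.11,0,0],[0.15,0,0],[0.19,0,0],[0.23,0,0],[0.27,0,0],[0.31,0,0],[0.35,0,0],[0.39,0,0]]}' -1 50
python3 -c "
from h import *
plan([.5608,.0426,.058],10.9)"
```

```text
clock: 15.15
position: [0.5622, 0.0418, 0.0597]
ee_rot: [0.448, 0.549, 0.446, -0.547]
contact_force: [-0.7, -0.9, 7.9]
width: 0.0507
t 15.15 pos [0.5622 0.0418 0.0597] jawyaw -11.5 tilt 0.22 q [-0.05  0.41  1.78 -0.    0.96  0.15] w 0.0507 F [-0.7 -0.9  7.9] M [-0.05  0.13  0.06]
  delta_pos cm [ 0.17 -0.15 -0.05] dr [-0.391  0.001 -0.004]
```

```bash
python3 -m creep '{"delta_pos":[[0,0,0],[0,0,0],[0,0,0],[0,0,0],[0,0,0],[0,0,0],[0,0,0],[0,0,0]],"dr":[[0.04,0,0],[0.08,0,0],[0.12,0,0],[0.16,0,0],[0.2,0,0],[0.24,0,0],[0.28,0,0],[0.32,0,0]]}' -1 50
python3 -c "
from h import *
plan([.5608,.0426,.058],10.9)"
```

```text
clock: 15.95
position: [0.5622, 0.0418, 0.0597]
ee_rot: [0.355, 0.613, 0.353, -0.611]
contact_force: [-0.5, 0.1, 8.1]
width: 0.0509
t 15.95 pos [0.5622 0.0418 0.0597] jawyaw -29.9 tilt 0.22 q [-0.05  0.4   1.78 -0.    0.96  0.47] w 0.0509 F [-0.5  0.1  8.1] M [-0.07  0.16  0.11]
  delta_pos cm [ 0.17 -0.16 -0.  ] dr [-0.711  0.    -0.004]
```

```bash
python3 -m creep '{"delta_pos":[[0,0,0],[0,0,0],[0,0,0],[0,0,0],[0,0,0],[0,0,0]],"dr":[[0.04,0,0],[0.08,0,0],[0.12,0,0],[0.16,0,0],[0.2,0,0],[0.24,0,0]]}' -1 50
python3 -c "
from h import *
plan([.5608,.0426,.058],10.9)"
python3 -m creep '{"delta_pos":[[0,0,0],[0,0,0],[0,0,0],[0,0,0],[0,0,0],[0,0,0]],"dr":[[0.04,0,0],[0.08,0,0],[0.12,0,0],[0.16,0,0],[0.2,0,0],[0.24,0,0]]}' -1 50
python3 -c "
from h import *
plan([.5608,.0426,.058],10.9)"
```

```text
clock: 16.55
position: [0.5622, 0.0418, 0.0597]
ee_rot: [0.279, 0.651, 0.278, -0.649]
contact_force: [-1.2, -0.8, 8.0]
width: 0.0502
t 16.55 pos [0.5622 0.0418 0.0597] jawyaw -43.6 tilt 0.22 q [-0.05  0.4   1.78 -0.    0.96  0.71] w 0.0502 F [-1.2 -0.8  8. ] M [-0.04  0.2   0.09]
  delta_pos cm [ 0.17 -0.16  0.04] dr [-0.951 -0.    -0.004]
clock: 17.15
position: [0.5624, 0.0419, 0.0597]
ee_rot: [0.199, 0.68, 0.198, -0.677]
contact_force: [0.3, -0.8, 7.5]
width: 0.0504
t 17.15 pos [0.5624 0.0419 0.0597] jawyaw -57.4 tilt 0.24 q [-0.05  0.41  1.78 -0.    0.95  0.95] w 0.0504 F [ 0.3 -0.8  7.5] M [-0.08  0.07  0.12]
  delta_pos cm [ 0.17 -0.15  0.09] dr [-1.192e+00 -1.000e-03 -4.000e-03]
```

```bash
for i in 1; do python3 -m creep '{"delta_pos":[[0,0,0],[0,0,0],[0,0,0],[0,0,0],[0,0,0],[0,0,0]],"dr":[[0.04,0,0],[0.08,0,0],[0.12,0,0],[0.16,0,0],[0.2,0,0],[0.24,0,0]]}' -1 50; done
python3 -c "
from h import *
plan([.5608,.0426,.058],10.9)"
```

```text
clock: 17.75
position: [0.5624, 0.0419, 0.0597]
ee_rot: [0.116, 0.699, 0.116, -0.696]
contact_force: [0.1, 0.5, 6.2]
width: 0.0507
t 17.75 pos [0.5624 0.0419 0.0597] jawyaw -71.1 tilt 0.24 q [-0.05  0.41  1.78 -0.    0.95  1.19] w 0.0507 F [0.1 0.5 6.2] M [ 0.01 -0.04  0.06]
  delta_pos cm [ 0.17 -0.12  0.13] dr [-1.432 -0.002 -0.004]
```

```bash
python3 -m creep '{"delta_pos":[[0,0,0],[0,0,0],[0,0,0],[0,0,0],[0,0,0]],"dr":[[0.04,0,0],[0.08,0,0],[0.12,0,0],[0.16,0,0],[0.2,0,0]]}' -1 50
python3 - <<'E'
from h import *
plan([.5608,.0426,.058],10.9)
T=grab('top')
for n in('top',):
    im=load(n);u,v=np.meshgrid(np.arange(640),np.arange(400));P=world(im,u,v)
    print(P[205:206,240:250,2].round(4))
S=grab('scene')
b=cv2.resize(S['pixels'][150:250,360:490],None,fx=6,fy=6,interpolation=cv2.INTER_CUBIC); cv2.imwrite('pics/c5.png',b)
E
```

```text
clock: 18.25
position: [0.562, 0.042, 0.0588]
ee_rot: [0.046, 0.707, 0.045, -0.705]
contact_force: [0.6, 0.4, 1.8]
width: 0.0507
t 18.25 pos [0.562  0.042  0.0588] jawyaw -82.6 tilt 0.18 q [-0.05  0.41  1.78 -0.    0.95  1.39] w 0.0507 F [0.6 0.4 1.8] M [-0.02 -0.13  0.04]
  delta_pos cm [ 0.08 -0.08  0.11] dr [ 1.51  -0.003  0.002]
[[0.2214 0.219  0.2125 0.2082 0.2034 0.2002 0.195  0.1906 0.0887 0.0861]]
```

View pics/c5.png

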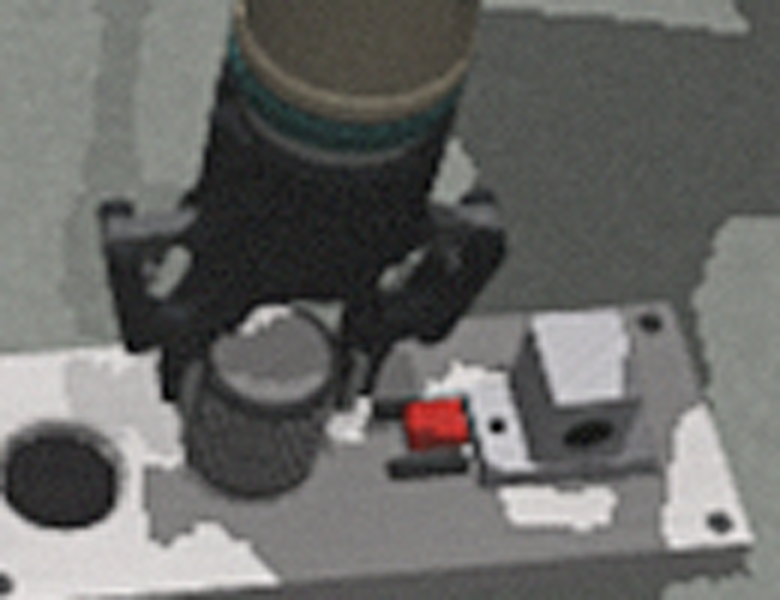

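The collar has just sunk about 1 mm: z went from 0.0597 to 0.0588 and the force fell from 8 to 2 N. The picture shows the fingers holding the collar at (265,390), the right finger clear of the toe at (437,422), and the block seated at (580,370). I stop turning and push down.

```bash
python3 -m creep '{"delta_pos":[[0.1,0,0],[0.2,0,0],[0.3,0,0],[0.4,0,0],[0.4,0,0]],"dr":[[0,0,0],[0,0,0],[0,0,0],[0,0,0],[0,0,0]]}' -1 60
python3 -c "
from h import *
plan([.5608,.0426,.0487],10.9)"
```

```text
clock: 18.85
position: [0.5619, 0.042, 0.055]
ee_rot: [0.046, 0.707, 0.046, -0.705]
contact_force: [0.7, -0.5, 5.8]
width: 0.0506
t 18.85 pos [0.5619 0.042  0.055 ] jawyaw -82.5 tilt 0.17 q [-0.05  0.41  1.78 -0.    0.95  1.39] w 0.0506 F [ 0.7 -0.5  5.8] M [-0.05 -0.1  -0.13]
  delta_pos cm [ 0.63 -0.07  0.11] dr [ 1.511 -0.003  0.002]
```

It is sinking freely against the spring at 5.8 N. I continue to the stop.

```bash
python3 -m creep '{"delta_pos":[[0.1,0,0],[0.2,0,0],[0.3,0,0],[0.4,0,0],[0.5,0,0],[0.6,0,0],[0.65,0,0],[0.65,0,0]],"dr":[[0,0,0],[0,0,0],[0,0,0],[0,0,0],[0,0,0],[0,0,0],[0,0,0],[0,0,0]]}' -1 60
python3 -c "
from h import *
plan([.5608,.0426,.0487],10.9)"
```

```text
clock: 19.65
position: [0.562, 0.042, 0.0492]
ee_rot: [0.046, 0.707, 0.046, -0.704]
contact_force: [-0.9, -0.4, 10.0]
width: 0.0503
t 19.65 pos [0.562  0.042  0.0492] jawyaw -82.5 tilt 0.19 q [-0.05  0.42  1.79 -0.    0.93  1.39] w 0.0503 F [-0.9 -0.4 10. ] M [-0.1   0.08 -0.16]
  delta_pos cm [ 0.05 -0.08  0.11] dr [ 1.511 -0.003  0.002]
```

```bash
python3 -m creep '{"delta_pos":[[0.06,0,0],[0.12,0,0],[0.18,0,0],[0.18,0,0],[0.18,0,0]],"dr":[[0,0,0],[0,0,0],[0,0,0],[0,0,0],[0,0,0]]}' -1 60
python3 - <<'E'
from h import *
plan([.5608,.0426,.0487],10.9)
S=grab('scene')
b=cv2.resize(S['pixels'][190:250,380:485],None,fx=7,fy=7,interpolation=cv2.INTER_CUBIC); cv2.imwrite('pics/c6.png',b)
ang=10.9; ex=np.array([np.cos(np.radians(ang)),np.sin(np.radians(ang))]); ey=np.array([-ex[1],ex[0]]); N=np.array([.5379,.1606])
u,v=np.meshgrid(np.arange(640),np.arange(400))
P=world(S,u,v); w=P[...,:2]-N; a=w@ex;b=w@ey; z=P[...,2]; px=S['pixels'].astype(int)
m=(abs(a)<.035)&(abs(b)<.035)&(z>.055)&(z<.08); r=cv2.minAreaRect((np.stack([a[m],b[m]],-1)*1000).astype(np.float32)); print(r,np.median(z[m]))
m=(px[...,2]>100)&(px[...,1]<70)&(abs(a)<.03)&(b>-.09)&(b<0)&(z>.031)&(z<.04); print('toe from post',np.percentile(b[m]*1000+120,[2,98]).round(1),m.sum())
m=(abs(a)<.02)&(abs(b+.12)<.02)&(z>.06)&(z<.1); print('collar top z',np.percentile(z[m],[10,50,90]).round(4))
E
```

```text
clock: 20.15
position: [0.5621, 0.042, 0.049]
ee_rot: [0.047, 0.707, 0.046, -0.704]
contact_force: [-3.6, -0.6, 20.4]
width: 0.0507
t 20.15 pos [0.5621 0.042  0.049 ] jawyaw -82.5 tilt 0.24 q [-0.05  0.42  1.79 -0.    0.93  1.39] w 0.0507 F [-3.6 -0.6 20.4] M [-0.05  0.55 -0.18]
  delta_pos cm [ 0.03 -0.08  0.12] dr [ 1.511 -0.004  0.002]
((-1.129293441772461, -0.32129478454589844), (43.04035949707031, 35.664955139160156), 3.385568380355835) 0.06895058144264725
toe from post [74.6 92.5] 55
collar top z [0.0769 0.0793 0.0812]
```

View pics/c6.png

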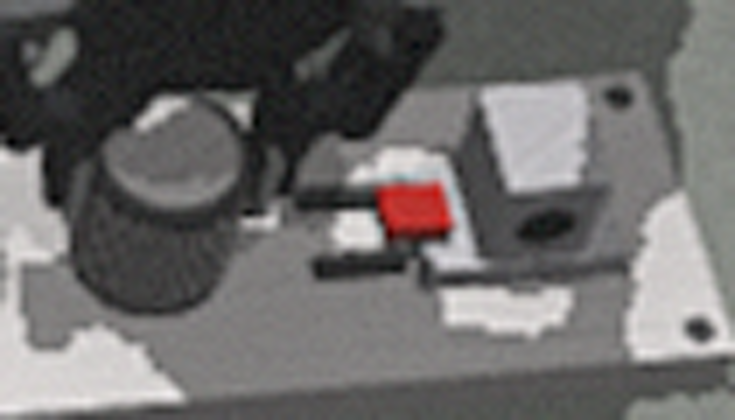

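The stop is reached: the force jumped from 10 to 20 N with almost no further travel. The toe, at (415,210) in the crop, lies over the block's foot, its rear edge now about 75 mm from the post (59 mm drawn back). The collar top is at about 79 mm (78 mm when home). Handing in.

```bash
python3 -c "
from h import *
s=manip.get_state();print(s['position'],s['contact_force'],s['width']);print(manip.sign_off())"
```

```text
[0.56212873 0.04197267 0.04900753] [-4.38758364 -0.88108572 21.30308584] 0.05058182282094602
the job is handed in; nothing more can be done
None
```

I set the steel block in the oblong nest and let go of it. I then gripped the collar and turned it about 93° clockwise until it sank on its own, pushed it home, and handed the job in at about 20 s while still holding it.

- **Block:** in the last picture it is about 1 mm off the nest centre, with its top at 69 mm, which is the seated height. That last picture gave its yaw as 3.4° off, against about 0.6° before the collar work. Both are inside the 0.12 rad (6.9°) limit. I think the larger value is image noise from the partly shadowed view, but I did not re-measure it.
- **Collar and toe:** the collar sank about 10.7 mm and is pressed on its stop with about 21 N. Its top measures about 79 mm, against 78 mm expected. The toe's rear edge moved from 59 to about 75 mm from the post, so it is out over the foot by about 16 mm. Its front edge read only 92.5 mm instead of the expected 97 mm, from few pixels.
- **Bystanders:** I moved none of them on purpose and saw no contact in the pictures I looked at, but I did not measure them again at the end.

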